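Pack a spice jar in a travel case and draw its latch shut

TASK

Gently stand the slender spice jar upright in the open well of the wooden case and slide the lid shut up to its rubber seal. Then hook the latch's wire loop over the keeper on the lid and press the lever down flat past centre, so that the lid is drawn fully home and stays latched. Leave the preserve jar, the tin and the cup standing where they are.

Things in the scene. Friction and masses are not known exactly. Their poses are not given: they have to be found in the camera images.
- case: Wooden case fixed on the counter, 245 (x) x 160 (y) x 126 mm high; origin: centre of its underside; z up, +x: the way the lid slides open. Along x: deck with the latch (-125 to -10 mm, top 126 mm up); well (inside 0 to 84 mm, y +-64 mm, open above while the lid is off it); solid far end (84 to 120 mm). Rails along the lid's sides (y beyond +-64 mm) reach 131.5 mm up.
- well_floor (a point): Centre of the well's floor (case x = 42 mm, 8 mm above the counter); axes as the case. The well is 108 mm deep below the lid.
- lid (a joint): How far the lid (136 x 136 x 10 mm, top level with the deck at 126 mm) is slid open to the case's +x, in m. 0 = fully home, 0.09 = stop. Below 0.006 it presses on a sprung rubber seal (4 N plus 2.5 N per mm), so pushed shut by hand it rests near 0.006. Friction 1.5 N; it stays where it is left.
- lid_ridge (a point): Centre of the pull ridge across the lid's far end (14 mm along case x, 70 mm along y, 20 mm high, standing on the lid; this point is 10 mm above the lid's top). Moves with the lid; at lid = 0 it is at case x = 123 mm. Push or pinch it to slide the lid.
- keeper (a point): Seat of the steel keeper hook on the lid: the place of the loop bar's centre when hooked, 10 mm above the lid; axes as the case; x = 50.5 mm at lid 0. Hook 22 mm wide: its post ends 4 mm to -x of here; its lip overhangs to +x, from 6 to 12 mm above here, ending 3 mm to +x. Bring the bar down 8 mm or more to +x of here onto the plate (centre 2 mm below here); the lever then draws it under the lip.
- lever (a joint): Angle of the latch lever in rad: 0 = pressed flat on the deck, its tip towards the case's -x (closed, past centre); grows as it swings up and over towards +x; 1.57 = upright; 1.95 = stop. Stays where it is left (friction 0.06 N m). Dead centre of the pull is at about 0.24; below that it is pulled shut and stays.
- lever_hinge (a point): Axis of the lever's hinge, parallel to the case's y, at case x = -40 mm, 16 mm above the deck (142 mm above the counter).
- lever_tip (a point): Middle of the rolled tip (10 mm thick) of the steel lever, a plate 32 mm wide and 6 mm thick, its outer (when flat, upper) face 10 mm from the hinge axis; 92 mm along it from the hinge. Flat, the plate's top is 26 mm above the deck. The loop's pivot is on the lever 32 mm from the hinge, 0.175 rad under the lever's line: on the -x side of it when it stands up.
- loop (a joint): Angle of the wire loop on its lever in rad, larger = raised further. (loop - lever) is the loop's elevation above the case's +x direction: 0 = lying level towards +x. It starts raised, a little past upright, leaning on its stop at 3.32 or kept by light friction (0.014 N m); let go well short of upright it falls by its own weight (60 g). With the lever upright the level bar reaches some 11 mm past the keeper's seat; pulled further, it swings the lever along.
- loop_bar (a point): Centre of the loop's cross bar (8 mm thick, 44 mm long, parallel to case y), 122 mm from the loop's pivot on the lever. Two side wires (6 mm thick, 44 mm apart) join its ends to that pivot, so the keeper goes between them.
- loop_roll (a point): Centre of the steel finger roll on the loop's outer end (22 mm in diameter, 22 mm long along case y): the place to take the loop, by its flat ends across case y; it can turn between the fingers. With the loop level it is 18 mm further out than the cross bar and 8 mm higher.
- jar_center (a point): Centre (half-way up) of the spice jar: round glass jar 41 mm in diameter, 105 mm tall, with a red cap (the top 20 mm, the same width); stands upright on the counter, z axis up. About 0.11 kg. In the well it is to stand upright anywhere on the floor. (A fixed board 0.33 m above the counter overhangs it beyond world x = 0.61 m, y from -0.05 to 0.28 m: keep the gripper clear.)
- preserve_center (a point): Bystander: centre of a wider preserve jar, 64 mm in diameter, 99 mm tall. Leave it standing.
- tin_center (a point): Bystander: centre of a food tin, 75 mm in diameter, 58 mm tall. Leave it standing.
- cup_center (a point): Bystander: centre of a clay cup, about 54 mm in diameter, 57 mm tall. Leave it standing.
Mind the look-alikes: they are no part of the job. What is shaped like the part that bears jar_center but blue is not meant.

How it is judged:
By the outcome, as a careful person would: the job done as asked, in the order asked, and still so for the second after the job is handed in, with the robot touching nothing.
It also fails if it takes over 72 s, if anything falls off the work surface, if the arm or the gripper's body presses on something with over 40 N, if the wrist force passes 120 N, or if a joint passes its speed limit or range.

ROBOT

A 6-joint arm with a two-finger parallel gripper is mounted at the origin on a cart in front of the work surface, level with it; the furniture and walls round the work are solid. World frame = base frame: x ahead of the robot, y to its left, z up, the work surface at z = 0. Lengths are in m, angles in rad, forces in N, time in s.
With the tool pointing down it reaches from about 0.375 to 0.9 m from the base axis. Payload 3.1 kg.
Tool frame: the origin (TCP) lies midway between the tips of the shut fingers; the grasp point (between the pads) lies 19 mm behind it (manip.grasp_offset is the distance from the TCP to the grasp point, in m); z points along the fingers, y is the line along which they close (so a half turn about z gives the same grasp; the last joint's range is limited). The gripper opens to 85 mm and grips with 20 to 120 N. Pads are 22 mm wide; open, the fingers measure 114 mm over their backs; the gripper's body (76 mm by 85 mm) begins 54 mm behind the grasp point. The pads swing forward as they close: fully open they stand 13 mm farther back than shut.
Start: joints at [0.511, 0.527, 1.433, -0, 1.181, -0.178], TCP at [0.482, 0.398, 0.231] pointing down, gripper open.
Joint ranges: [-3.08, 3.08], [-0.75, 2.2], [0.22, 2.44], [-1.43, 4.57], [0, 2.65], [-2.85, 2.85]. Speed limits (rad/s): [2.79, 2.79, 3.14, 3.14, 3.14, 3.14].

INTERFACE

Orientations are given as a unit quaternion [x, y, z, w].
In Python, from station import sensors, cams, order, manip gives the robot as it stands.
- The arm moves only by the tool move_arm, never from a script. Its argument "targets" is a list of rows, each an object of numbers: "dx", "dy", "dz": the shift along the world's x, y, z normalised to -1 to 1, where 1 is 25 mm; "rx", "ry", "rz": the turn, a rotation vector about the world's x, y, z normalised to -1 to 1, where 1 is 30 degrees. A call has exactly 10 rows; each row shifts and turns the commanded pose from where the row before left it; what a row does not reach is not made up. A row lasts 1/8 s, in which the tool goes at most 62.5 mm and 10.7 degrees, less where a joint would pass 70% of its speed; a pose out of reach is approached as far as the arm can. A call with a number of a shift or a turn outside -1 to 1 is refused whole. A call with a gripper value outside its range is refused whole. "claw" is the opening in per cent of the stroke, from 0 (shut) to 100 (fully open), set as the call begins (left out, the last holds). The fingers move at their own pace and stop on an object; "newtons" is the grip in N (left out, the last holds). Time passes only in rows, so rows that do not move let the fingers close, or fill a call up. It gives the time, the measured TCP pose, the force, the opening and the grip force at its end, in the units of the state.
- sensors.sense(): the state, without advancing time (a new reading comes with each control period).
- cams.snapshot(name): name is "scene" or "top" or "wrist"; returns the picture (480x640x3 uint8, red, green, blue); there is no depth.
- cams.camera_model(name): a dict with "fx", "fy", "cx", "cy" (pixels), "distortion" ([k1, k2, p1, p2, k3] as OpenCV has them; the pictures are not rectified), "extrinsics" (4x4, takes a point from world to camera coordinates). Camera axes: x right, y down, z forward; pixel columns grow to the right and rows downward; lengths in m; the calibration is good to about 2 mm. A picture is of the moment at which its call begins: read the wrist's pose just before it. camera_model takes no time and is no camera call; for the wrist camera it gives the pose at the moment of the call.
- order.sign_off(): hands the job in; it is judged then, once.
The state is a dict: "t": time; "q": joint angles; "qd": joint speeds; "tau": joint torques, N m; "tcp_pos": TCP position; "tool_rot": TCP orientation; "force": force on the tool from outside, world axes, zero at the start; "ft_torque": the same for the moment, N m; "finger_gap": opening from 0.0 (shut) to 1.0 (fully open); "gripper_force": force on a finger pad.
Only numpy, scipy, OpenCV 4.12 (cv2) and the standard library are available. Lean on these libraries where they do the work, as an engineer would, in place of code of your own. Each camera call takes 0.05 s, during which the arm holds its last target. There are 200 camera calls.

## Working session

There is one attempt and no reset: what is moved stays moved. The work goes in short steps, Python scripts to look and compute and a tool call to move; the robot and the scene stay as the last step left them, time stands still between calls to the robot, and variables do not carry over. Pictures are saved under pics/ and viewed, at most 10 in all, crops included, and the job is handed in when it is done.

Besides the shell and the picture viewer there is one more tool, called after "Request:" by a JSON object that holds its "name" and its "arguments", one argument or row to a line. move_arm: Moves the arm, as the interface text tells. Scaled input: -1 to 1 covers 25 mm each way for a shift and 30 degrees each way for a turn. Its arguments: {"type":"object","properties":{"targets":{"type":"array"},"claw":{"type":"number"},"newtons":{"type":"number"}},"required":["targets"]}

```bash
mkdir -p pics; ls; python3 - <<'E'
from station import sensors,cams,manip
import cv2,numpy as np,json
s=sensors.sense();print(s['t'],s['tcp_pos'],s['tool_rot'],manip.grasp_offset)
for n in ('scene','top'):
    im=cams.snapshot(n);cv2.imwrite(f'pics/{n}0.png',im[:,:,::-1])
    m=cams.camera_model(n);print(n,m['fx'],m['fy'],m['cx'],m['cy'],m['distortion']);print(np.round(m['extrinsics'],3))
E
```

```text
pics
0.0 [0.48136547 0.39750018 0.23031767] [ 4.26313373e-01  9.04574876e-01 -8.90721588e-04 -6.39105582e-04] 0.0187
scene 507.03743173125304 507.03743173125304 314.02313952677724 237.28456089603756 [-0.06760837  0.          0.          0.          0.        ]
[[-0.059  0.998  0.003 -0.035]
 [ 0.89   0.053 -0.453 -0.368]
 [-0.453 -0.024 -0.891  1.352]
 [ 0.     0.     0.     1.   ]]
top 456.9764670251426 456.9764670251426 313.8050039307216 242.68994176419423 [-0.10647362  0.          0.          0.          0.        ]
[[-0.004 -0.999 -0.038  0.08 ]
 [-0.996  0.007 -0.085  0.469]
 [ 0.085  0.038 -0.996  0.947]
 [ 0.     0.     0.     1.   ]]
```

View pics/scene0.png

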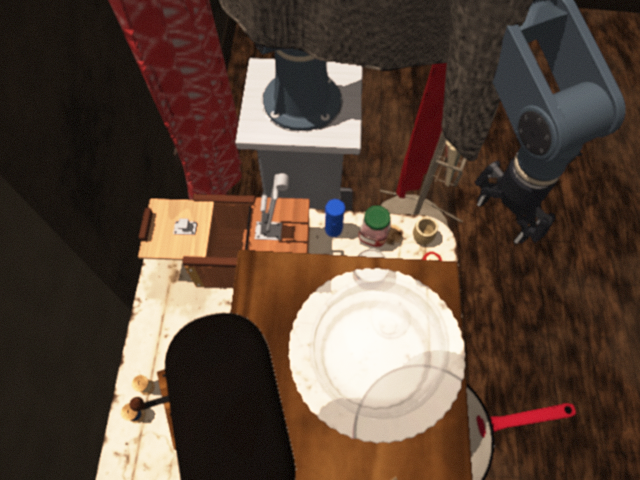

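View pics/top0.png

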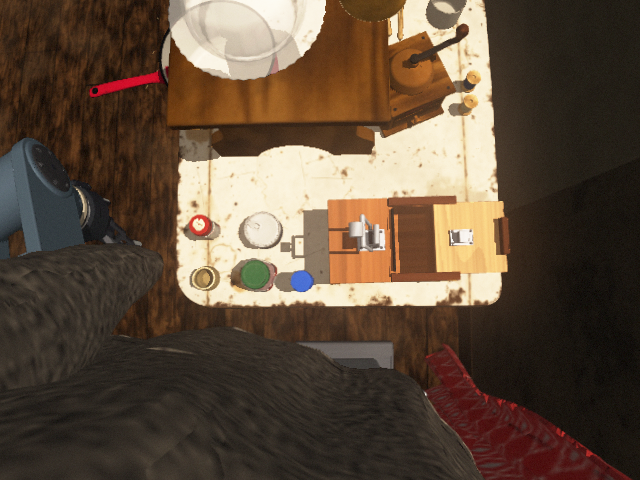

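```bash
cat > h.py <<'E'
import numpy as np,cv2
from station import sensors,cams,manip
def ray(m,u,v):
    K=np.array([[m['fx'],0,m['cx']],[0,m['fy'],m['cy']],[0,0,1]])
    p=cv2.undistortPoints(np.array([[[u,v]]],float),K,np.array(m['distortion']))[0,0]
    E=np.array(m['extrinsics']);R=E[:3,:3];return -R.T@E[:3,3],R.T@np.array([p[0],p[1],1])
def atz(m,u,v,z):
    c,d=ray(m,u,v);return c+d*(z-c[2])/d[2]
def tri(*obs):
    A=np.zeros((3,3));b=np.zeros(3)
    L=[]
    for m,u,v in obs:
        c,d=ray(m,u,v);d=d/np.linalg.norm(d);P=np.eye(3)-np.outer(d,d);A+=P;b+=P@c;L.append((c,P))
    x=np.linalg.solve(A,b);return x,[np.linalg.norm(P@(x-c)) for c,P in L]
def proj(m,X):
    K=np.array([[m['fx'],0,m['cx']],[0,m['fy'],m['cy']],[0,0,1]]);E=np.array(m['extrinsics'])
    return cv2.projectPoints(np.array(X,float).reshape(-1,1,3),cv2.Rodrigues(E[:3,:3])[0],E[:3,3],K,np.array(m['distortion']))[0][:,0]
E
python3 - <<'E'
from h import *
m=cams.camera_model('top')
im=cv2.imread('pics/top0.png')
a=cv2.resize(im[190:290,320:515],None,fx=4,fy=4,interpolation=cv2.INTER_CUBIC)
b=cv2.resize(im[205:295,185:320],None,fx=2.2,fy=2.2,interpolation=cv2.INTER_CUBIC)
o=np.zeros((600,780,3),np.uint8);o[:400]=a;o[401:401+b.shape[0],:b.shape[1]]=b[:199]
sc=cv2.imread('pics/scene0.png');c=cv2.resize(sc[170:270,135:315],None,fx=2.4,fy=2.0,interpolation=cv2.INTER_CUBIC)
o[400:600,345:345+432]=c
cv2.imwrite('pics/c1.png',o)
np.set_printoptions(precision=3,suppress=True)
for n,u,v,z in [('redjar',200,226,.105),('tin',262,230,.058),('cup',204,279,.057),('pres',257,273,.099),('blue',301,281,.105),('deckTL',328,200,.126),('deckBL',330,283,.126),('deckTR',389,199,.126),('lidTR',504,202,.126),('lidBR',507,271,.126),('keeper',461,237,.136)]:
    print(n,atz(m,u,v,z))
E
```

```text
redjar [0.497 0.299 0.105]
tin [0.493 0.182 0.058]
cup [0.393 0.302 0.057]
pres [0.404 0.185 0.099]
blue [0.388 0.099 0.105]
deckTL [0.542 0.046 0.126]
deckBL [0.384 0.043 0.126]
deckTR [ 0.543 -0.07   0.126]
lidTR [ 0.536 -0.291  0.126]
lidBR [ 0.404 -0.292  0.126]
keeper [ 0.468 -0.202  0.136]
```

View pics/c1.png

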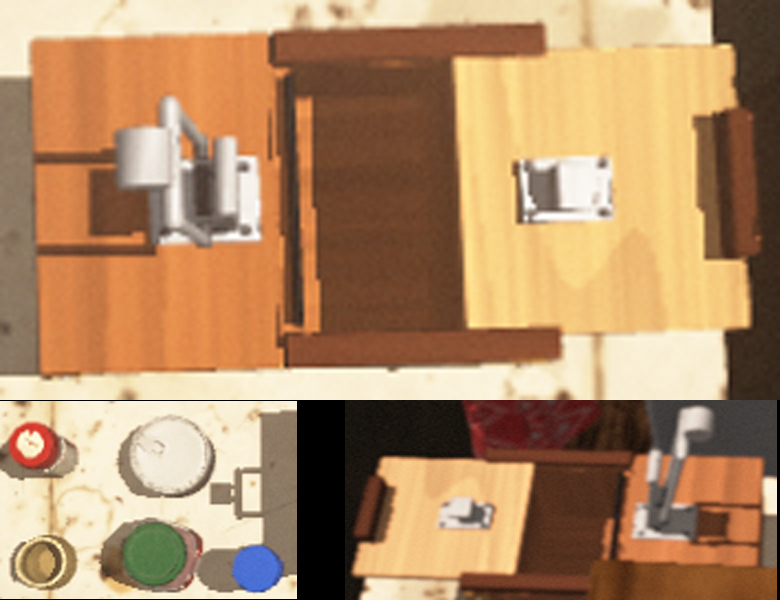

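```bash
python3 - <<'E'
from h import *
np.set_printoptions(precision=3,suppress=True)
m=cams.camera_model('top')
f=lambda x,y:(320+x/4,190+y/4)
for n,x,y,z in [('lid-x a',456,62,.126),('lid-x b',467,326,.126),('ridge',738,183,.146),('keeper hook top',575,184,.148),('levertip',228,183,.232),('roll',143,157,.32),('bar a',170,103,.295),('bar b',167,235,.295),('deckTL',32,40,.126),('deckBL',40,372,.126),('rail a',272,48,.1315),('rail a2',545,40,.1315),('rail b',287,350,.1315),('rail b2',560,345,.1315)]:
    print(n,atz(m,*f(x,y),z))
w=cams.camera_model('wrist');E=np.array(w['extrinsics'])
print('wc',-E[:3,:3].T@E[:3,3],E[2,:3],w['fx'])
print(proj(w,[(.497,.299,.105),(.497,.299,0)]))
im=cams.snapshot('wrist');cv2.imwrite('pics/w0.png',im[:,:,::-1])
import json
json.dump({k:np.array(v).tolist() for k,v in w.items()},open('w0.json','w'))
E
```

```text
lid-x a [ 0.53  -0.156  0.126]
lid-x b [ 0.404 -0.158  0.126]
ridge [ 0.469 -0.282  0.146]
keeper hook top [ 0.469 -0.204  0.148]
levertip [ 0.462 -0.036  0.232]
roll [0.463 0.004 0.32 ]
bar a [ 0.486 -0.008  0.295]
bar b [ 0.436 -0.006  0.295]
deckTL [0.542 0.046 0.126]
deckBL [0.384 0.043 0.126]
rail a [ 0.536 -0.068  0.132]
rail a2 [ 0.539 -0.197  0.132]
rail b [ 0.394 -0.072  0.132]
rail b2 [ 0.395 -0.2    0.132]
wc [0.44  0.447 0.373] [ 0.164 -0.202 -0.965] 407.13695282941393
[[250.873 338.906]
 [268.192 285.365]]
```

Request:
{"name": "move_arm", "arguments": {
  "targets": [
    {"dx": 0.1, "dy": -1, "rz": -0.35},
    {"dx": 0.1, "dy": -1, "rz": -0.35},
    {"dx": 0.1, "dy": -1, "rz": -0.35},
    {"dx": 0.1, "dy": -0.7, "rz": -0.23},
    {},
    {},
    {},
    {},
    {},
    {}
  ],
  "claw": 100,
  "newtons": 25
}}

```text
schema error: expected keys dx, dy, dz, rx, ry, rz
```

```bash
python3 - <<'E'
from h import *
w=cams.camera_model('wrist');s=sensors.sense();print(s['t'],s['tcp_pos'],s['tool_rot'],s['q'])
im=cams.snapshot('wrist');cv2.imwrite('pics/w1.png',im[:,:,::-1])
import json
json.dump({k:np.array(v).tolist() for k,v in w.items()},open('w1.json','w'))
print(proj(w,[(.497,.299,.105),(.497,.299,0)]))
a=cv2.imread('pics/w0.png');cv2.imwrite('pics/c2.png',np.hstack([cv2.resize(a,(400,300)),cv2.resize(im[:,:,::-1],(400,300))]))
E
```

```text
0.15 [0.4815449  0.39757609 0.23054524] [ 4.26315083e-01  9.04574348e-01 -6.78665018e-04 -4.88191821e-04] [ 5.11466002e-01  5.28279792e-01  1.43359692e+00  8.44778971e-06
  1.18138795e+00 -1.78502805e-01]
[[250.71641158 338.79920255]
 [268.04040855 285.29398246]]
```

View pics/c2.png

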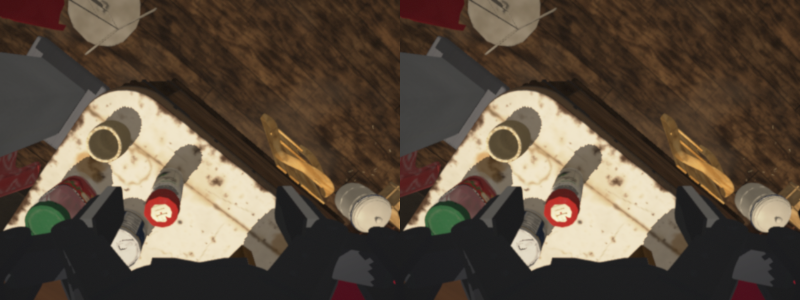

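```bash
python3 - <<'E'
from h import *
import json
np.set_printoptions(precision=4,suppress=True)
w=json.load(open('w0.json'));m=cams.camera_model('top')
def red(fn,x0,y0,x1,y1):
    im=cv2.imread(fn);h=cv2.cvtColor(im,cv2.COLOR_BGR2HSV);k=(((h[...,0]<8)|(h[...,0]>172))&(h[...,1]>150)&(h[...,2]>90)).astype(np.uint8)
    M=np.zeros_like(k);M[y0:y1,x0:x1]=k[y0:y1,x0:x1]
    c=max(cv2.findContours(M,0,2)[0],key=cv2.contourArea);return cv2.minEnclosingCircle(c),cv2.boundingRect(c)
print(red('pics/w0.png',220,280,300,380),red('pics/top0.png',180,205,220,250))
for t in [(199.5,225),(200.5,226.5)]:
    print(tri((m,*t),(w,259,338)))
print(atz(w,259,338,.105))
E
```

```text
(((257.65765380859375, 336.45947265625), 27.703723907470703), (231, 313, 55, 50)) (((199.88636779785156, 225.0), 11.292257308959961), (189, 215, 23, 21))
(array([0.5006, 0.3012, 0.1009]), [np.float64(0.0014762801832747345), np.float64(0.001476280183274835)])
(array([0.4994, 0.3   , 0.0988]), [np.float64(0.0030840701404224497), np.float64(0.0030840701404224367)])
[0.5012 0.3034 0.105 ]
```

Request:
{"name": "move_arm", "arguments": {
  "targets": [
    {"dx": 0.15, "dy": -1, "dz": 0, "rx": 0, "ry": 0, "rz": -0.33},
    {"dx": 0.15, "dy": -1, "dz": 0, "rx": 0, "ry": 0, "rz": -0.33},
    {"dx": 0.1, "dy": -0.6, "dz": 0, "rx": 0, "ry": 0, "rz": -0.33},
    {"dx": 0.1, "dy": -0.4, "dz": 0, "rx": 0, "ry": 0, "rz": -0.29},
    {"dx": 0, "dy": 0, "dz": 0, "rx": 0, "ry": 0, "rz": 0},
    {"dx": 0, "dy": 0, "dz": 0, "rx": 0, "ry": 0, "rz": 0},
    {"dx": 0, "dy": 0, "dz": 0, "rx": 0, "ry": 0, "rz": 0},
    {"dx": 0, "dy": 0, "dz": 0, "rx": 0, "ry": 0, "rz": 0},
    {"dx": 0, "dy": 0, "dz": 0, "rx": 0, "ry": 0, "rz": 0},
    {"dx": 0, "dy": 0, "dz": 0, "rx": 0, "ry": 0, "rz": 0}
  ],
  "claw": 100,
  "newtons": 25
}}

```text
t: 1.45
tcp_pos: [0.4944, 0.323, 0.2313]
tool_rot: [0.7, 0.714, 0.0, 0.0]
force: [-0.3, 0.7, -0.2]
finger_gap: 0.998
gripper_force: 0.0
```

```bash
python3 - <<'E'
from h import *
import json
w=cams.camera_model('wrist');s=sensors.sense();print(s['t'],s['tcp_pos'],s['tool_rot'],s['q'])
im=cams.snapshot('wrist');cv2.imwrite('pics/w1.png',im[:,:,::-1])
json.dump({k:np.array(v).tolist() for k,v in w.items()},open('w1.json','w'))
print(proj(w,[(.497,.299,.105),(.497,.299,0)]))
E
```

```text
1.45 [0.49443099 0.32296481 0.23132815] [6.99944649e-01 7.14197094e-01 6.23592692e-06 3.60336906e-06] [ 3.89545992e-01  4.80872902e-01  1.52150116e+00 -1.86752967e-06
  1.13920429e+00  3.69390430e-01]
[[321.07809498 258.50942508]
 [320.49146994 223.67722544]]
```

View pics/w1.png

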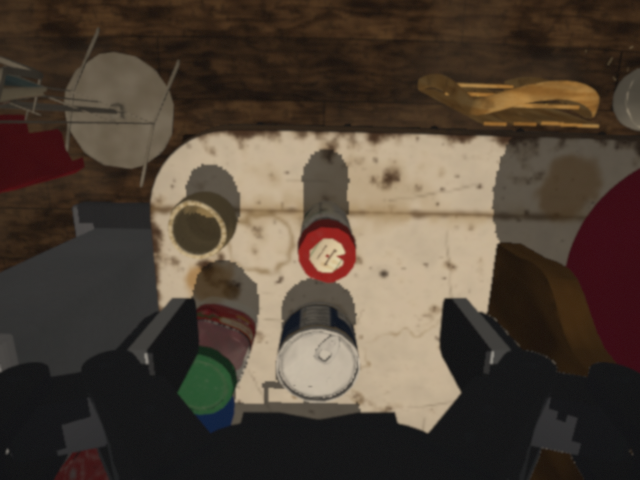

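The cap of the red jar is at (327,254). The cup is at (203,228), the preserve jar at (207,380) and the tin at (318,358).

```bash
python3 - <<'E'
from h import *
import json
np.set_printoptions(precision=4,suppress=True)
w0=json.load(open('w0.json'));w1=json.load(open('w1.json'));m=cams.camera_model('top')
print(tri((w0,258.5,338),(w1,327,254)),tri((w0,258.5,338),(w1,327,254),(m,199.9,225.5)))
print(atz(w1,327,254,.105), atz(w1,203,229,.057),atz(w1,207,380,.099))
E
```

```text
(array([0.5012, 0.3018, 0.1027]), [np.float64(0.00021748321347666793), np.float64(0.00021748321347649606)]) (array([0.5005, 0.3006, 0.0999]), [np.float64(0.0015232981947752417), np.float64(0.0007196040042425378), np.float64(0.0022232811050362116)])
[0.501  0.3024 0.105 ] [0.4019 0.3062 0.057 ] [0.4101 0.1951 0.099 ]
```

Request:
{"name": "move_arm", "arguments": {
  "targets": [
    {"dx": 0.264, "dy": -0.84, "dz": 0, "rx": 0, "ry": 0, "rz": 0},
    {"dx": 0, "dy": 0, "dz": -1, "rx": 0, "ry": 0, "rz": 0},
    {"dx": 0, "dy": 0, "dz": -1, "rx": 0, "ry": 0, "rz": 0},
    {"dx": 0, "dy": 0, "dz": -1, "rx": 0, "ry": 0, "rz": 0},
    {"dx": 0, "dy": 0, "dz": -1, "rx": 0, "ry": 0, "rz": 0},
    {"dx": 0, "dy": 0, "dz": -1, "rx": 0, "ry": 0, "rz": 0},
    {"dx": 0, "dy": 0, "dz": -1, "rx": 0, "ry": 0, "rz": 0},
    {"dx": 0, "dy": 0, "dz": -0.93, "rx": 0, "ry": 0, "rz": 0},
    {"dx": 0, "dy": 0, "dz": 0, "rx": 0, "ry": 0, "rz": 0},
    {"dx": 0, "dy": 0, "dz": 0, "rx": 0, "ry": 0, "rz": 0}
  ],
  "claw": 80,
  "newtons": 25
}}

```text
t: 2.75
tcp_pos: [0.5017, 0.3021, 0.0587]
tool_rot: [0.7, 0.714, 0.001, 0.0]
force: [0.3, 0.5, 0.4]
finger_gap: 0.8
gripper_force: 0.0
```

Request:
{"name": "move_arm", "arguments": {
  "targets": [
    {"dx": 0, "dy": 0, "dz": 0, "rx": 0, "ry": 0, "rz": 0},
    {"dx": 0, "dy": 0, "dz": 0, "rx": 0, "ry": 0, "rz": 0},
    {"dx": 0, "dy": 0, "dz": 0, "rx": 0, "ry": 0, "rz": 0},
    {"dx": 0, "dy": 0, "dz": 0, "rx": 0, "ry": 0, "rz": 0},
    {"dx": 0, "dy": 0, "dz": 0, "rx": 0, "ry": 0, "rz": 0},
    {"dx": 0, "dy": 0, "dz": 0, "rx": 0, "ry": 0, "rz": 0},
    {"dx": 0, "dy": 0, "dz": 0, "rx": 0, "ry": 0, "rz": 0},
    {"dx": 0, "dy": 0, "dz": 0, "rx": 0, "ry": 0, "rz": 0},
    {"dx": 0, "dy": 0, "dz": 0, "rx": 0, "ry": 0, "rz": 0},
    {"dx": 0, "dy": 0, "dz": 0, "rx": 0, "ry": 0, "rz": 0}
  ],
  "claw": 20,
  "newtons": 25
}}

```text
t: 4.0
tcp_pos: [0.5017, 0.3022, 0.0592]
tool_rot: [0.7, 0.714, 0.001, 0.0]
force: [-1.3, -0.2, 6.0]
finger_gap: 0.473
gripper_force: 24.9
```

Request:
{"name": "move_arm", "arguments": {
  "targets": [
    {"dx": 0, "dy": 0, "dz": 0.6, "rx": 0, "ry": 0, "rz": 0},
    {"dx": 0, "dy": 0, "dz": 1, "rx": 0, "ry": 0, "rz": 0},
    {"dx": 0, "dy": 0, "dz": 1, "rx": 0, "ry": 0, "rz": -0.34},
    {"dx": 0, "dy": 0, "dz": 1, "rx": 0, "ry": 0, "rz": -0.34},
    {"dx": 0, "dy": -1, "dz": 1, "rx": 0, "ry": 0, "rz": -0.34},
    {"dx": 0, "dy": -1, "dz": 1, "rx": 0, "ry": 0, "rz": -0.34},
    {"dx": 0, "dy": -1, "dz": 1, "rx": 0, "ry": 0, "rz": -0.34},
    {"dx": 0, "dy": -1, "dz": 1, "rx": 0, "ry": 0, "rz": -0.34},
    {"dx": 0, "dy": -1, "dz": 1, "rx": 0, "ry": 0, "rz": -0.34},
    {"dx": 0, "dy": -1, "dz": 1, "rx": 0, "ry": 0, "rz": -0.34}
  ]
}}

```text
t: 5.25
tcp_pos: [0.5004, 0.151, 0.2993]
tool_rot: [0.997, 0.08, -0.0, 0.0]
force: [0.2, -0.4, -1.3]
finger_gap: 0.475
gripper_force: 25.5
```

Request:
{"name": "move_arm", "arguments": {
  "targets": [
    {"dx": -0.1, "dy": -0.5, "dz": 1, "rx": 0, "ry": 0, "rz": -0.34},
    {"dx": -0.1, "dy": -0.5, "dz": 1, "rx": 0, "ry": 0, "rz": -0.34},
    {"dx": -0.1, "dy": -0.5, "dz": 1, "rx": 0, "ry": 0, "rz": -0.34},
    {"dx": -0.1, "dy": -0.5, "dz": 1, "rx": 0, "ry": 0, "rz": -0.34},
    {"dx": -0.2, "dy": -1, "dz": 0.4, "rx": 0, "ry": 0, "rz": -0.34},
    {"dx": -0.2, "dy": -1, "dz": 0, "rx": 0, "ry": 0, "rz": -0.34},
    {"dx": -0.2, "dy": -1, "dz": 0, "rx": 0, "ry": 0, "rz": -0.3},
    {"dx": -0.2, "dy": -1, "dz": 0, "rx": 0, "ry": 0, "rz": 0},
    {"dx": -0.2, "dy": -1, "dz": 0, "rx": 0, "ry": 0, "rz": 0},
    {"dx": 0, "dy": -1, "dz": 0, "rx": 0, "ry": 0, "rz": 0}
  ]
}}

```text
t: 6.5
tcp_pos: [0.4649, -0.0486, 0.4084]
tool_rot: [0.863, -0.505, -0.0, 0.0]
force: [0.2, 0.0, -2.1]
finger_gap: 0.475
gripper_force: 25.6
```

Request:
{"name": "move_arm", "arguments": {
  "targets": [
    {"dx": 0.05, "dy": -1, "dz": 0, "rx": 0, "ry": 0, "rz": 0},
    {"dx": 0, "dy": -1, "dz": 0, "rx": 0, "ry": 0, "rz": 0},
    {"dx": 0, "dy": -0.88, "dz": 0, "rx": 0, "ry": 0, "rz": 0},
    {"dx": 0, "dy": 0, "dz": -1, "rx": 0, "ry": 0, "rz": 0},
    {"dx": 0, "dy": 0, "dz": -1, "rx": 0, "ry": 0, "rz": 0},
    {"dx": 0, "dy": 0, "dz": -1, "rx": 0, "ry": 0, "rz": 0},
    {"dx": 0, "dy": 0, "dz": -1, "rx": 0, "ry": 0, "rz": 0},
    {"dx": 0, "dy": 0, "dz": -1, "rx": 0, "ry": 0, "rz": 0},
    {"dx": 0, "dy": 0, "dz": -1, "rx": 0, "ry": 0, "rz": 0},
    {"dx": 0, "dy": 0, "dz": -0.5, "rx": 0, "ry": 0, "rz": 0}
  ]
}}

```text
t: 7.75
tcp_pos: [0.4663, -0.1197, 0.2447]
tool_rot: [0.863, -0.505, -0.001, 0.0]
force: [0.3, 0.1, -1.6]
finger_gap: 0.471
gripper_force: 25.6
```

```bash
python3 - <<'E'
from h import *
import json
w=cams.camera_model('wrist');s=sensors.sense();print(s['t'],s['tcp_pos'],s['tool_rot'],s['q'])
im=cams.snapshot('wrist');t=cams.snapshot('scene')
cv2.imwrite('pics/w2.png',im[:,:,::-1])
json.dump({k:np.array(v).tolist() for k,v in w.items()},open('w2.json','w'))
o=np.zeros((600,800,3),np.uint8);o[:300,:400]=cv2.resize(im,(400,300));o[300:,:400]=cv2.resize(cams.snapshot('top')[170:320,320:520],(400,300));o[:480,400:]=cv2.resize(t[150:300,140:320][:, :125],(400,480))
cv2.imwrite('pics/c3.png',o[:,:,::-1])
E
```

```text
7.75 [ 0.46633765 -0.11965615  0.2446991 ] [ 8.63104528e-01 -5.05024034e-01 -1.13799221e-03  6.03753439e-05] [-4.83807204e-01  3.17571837e-01  1.76532491e+00 -1.93272325e-05
  1.06097503e+00  2.14581896e+00]
```

View pics/c3.png

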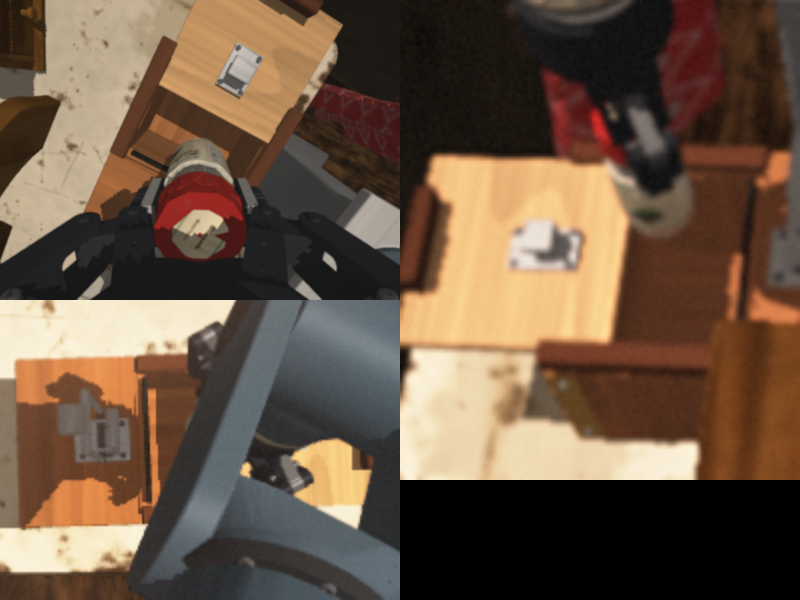

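```bash
python3 - <<'E'
from h import *
import json
np.set_printoptions(precision=4,suppress=True)
w=json.load(open('w2.json'));m=cams.camera_model('top')
print(atz(w,256,155,.126),atz(w,435,227,.126))
print(tri((w,256,155),(m,434,205.5)),tri((w,435,227),(m,436.8,271.5)))
# hook top centre
print(atz(w,382,120,.148), 'gap strip', )
E
```

```text
[ 0.525  -0.1441  0.126 ] [ 0.4002 -0.1605  0.126 ]
(array([ 0.5229, -0.1483,  0.1591]), [np.float64(0.0011255074229796131), np.float64(0.0011255074229796307)]) (array([ 0.4029, -0.1589,  0.1291]), [np.float64(0.002367346987784439), np.float64(0.0023673469877845852)])
[ 0.4695 -0.1995  0.148 ] gap strip
```

Request:
{"name": "move_arm", "arguments": {
  "targets": [
    {"dx": 0, "dy": 0, "dz": -1, "rx": 0, "ry": 0, "rz": 0},
    {"dx": 0, "dy": 0, "dz": -1, "rx": 0, "ry": 0, "rz": 0},
    {"dx": 0, "dy": 0, "dz": -1, "rx": 0, "ry": 0, "rz": 0},
    {"dx": 0, "dy": 0, "dz": -1, "rx": 0, "ry": 0, "rz": 0},
    {"dx": 0, "dy": 0, "dz": -1, "rx": 0, "ry": 0, "rz": 0},
    {"dx": 0, "dy": 0, "dz": -1, "rx": 0, "ry": 0, "rz": 0},
    {"dx": 0, "dy": 0, "dz": -0.5, "rx": 0, "ry": 0, "rz": 0},
    {"dx": 0, "dy": 0, "dz": -0.3, "rx": 0, "ry": 0, "rz": 0},
    {"dx": 0, "dy": 0, "dz": -0.15, "rx": 0, "ry": 0, "rz": 0},
    {"dx": 0, "dy": 0, "dz": -0.06, "rx": 0, "ry": 0, "rz": 0}
  ]
}}

```text
t: 9.15
tcp_pos: [0.4675, -0.1201, 0.0707]
tool_rot: [0.863, -0.505, 0.0, -0.0]
force: [-0.9, 1.3, -0.7]
finger_gap: 0.474
gripper_force: 25.9
```

Request:
{"name": "move_arm", "arguments": {
  "targets": [
    {"dx": 0, "dy": 0, "dz": -0.04, "rx": 0, "ry": 0, "rz": 0},
    {"dx": 0, "dy": 0, "dz": -0.04, "rx": 0, "ry": 0, "rz": 0},
    {"dx": 0, "dy": 0, "dz": -0.04, "rx": 0, "ry": 0, "rz": 0},
    {"dx": 0, "dy": 0, "dz": -0.04, "rx": 0, "ry": 0, "rz": 0},
    {"dx": 0, "dy": 0, "dz": 0, "rx": 0, "ry": 0, "rz": 0},
    {"dx": 0, "dy": 0, "dz": 0, "rx": 0, "ry": 0, "rz": 0},
    {"dx": 0, "dy": 0, "dz": 0, "rx": 0, "ry": 0, "rz": 0},
    {"dx": 0, "dy": 0, "dz": 0, "rx": 0, "ry": 0, "rz": 0},
    {"dx": 0, "dy": 0, "dz": 0, "rx": 0, "ry": 0, "rz": 0},
    {"dx": 0, "dy": 0, "dz": 0, "rx": 0, "ry": 0, "rz": 0}
  ]
}}

```text
t: 10.4
tcp_pos: [0.4678, -0.1205, 0.0672]
tool_rot: [0.863, -0.505, 0.001, 0.0]
force: [-0.4, 1.4, 7.4]
finger_gap: 0.475
gripper_force: 26.1
```

Request:
{"name": "move_arm", "arguments": {
  "targets": [
    {"dx": 0, "dy": 0, "dz": 0, "rx": 0, "ry": 0, "rz": 0},
    {"dx": 0, "dy": 0, "dz": 0, "rx": 0, "ry": 0, "rz": 0},
    {"dx": 0, "dy": 0, "dz": 0, "rx": 0, "ry": 0, "rz": 0},
    {"dx": 0, "dy": 0, "dz": 0.5, "rx": 0, "ry": 0, "rz": 0},
    {"dx": 0, "dy": 0, "dz": 1, "rx": 0, "ry": 0, "rz": 0},
    {"dx": 0, "dy": 0, "dz": 1, "rx": 0, "ry": 0, "rz": 0},
    {"dx": 0, "dy": 0, "dz": 1, "rx": 0, "ry": 0, "rz": 0},
    {"dx": 0, "dy": 0, "dz": 1, "rx": 0, "ry": 0, "rz": 0},
    {"dx": 0, "dy": 0, "dz": 1, "rx": 0, "ry": 0, "rz": 0},
    {"dx": 0, "dy": 0, "dz": 1, "rx": 0, "ry": 0, "rz": 0}
  ],
  "claw": 62
}}

```text
t: 11.65
tcp_pos: [0.4673, -0.1204, 0.2305]
tool_rot: [0.863, -0.505, 0.001, 0.0]
force: [-0.8, -1.1, -0.8]
finger_gap: 0.615
gripper_force: 0.0
```

Request:
{"name": "move_arm", "arguments": {
  "targets": [
    {"dx": 0, "dy": -0.8, "dz": 0, "rx": 0, "ry": 0, "rz": 0.34},
    {"dx": 0, "dy": -0.8, "dz": 0, "rx": 0, "ry": 0, "rz": 0.34},
    {"dx": 0, "dy": -0.8, "dz": 0, "rx": 0, "ry": 0, "rz": 0.34},
    {"dx": 0, "dy": -0.8, "dz": 0, "rx": 0, "ry": 0, "rz": 0.34},
    {"dx": 0, "dy": -0.8, "dz": 0, "rx": 0, "ry": 0, "rz": 0.34},
    {"dx": 0, "dy": -0.8, "dz": 0, "rx": 0, "ry": 0, "rz": 0.34},
    {"dx": 0, "dy": -0.8, "dz": 0, "rx": 0, "ry": 0, "rz": 0.34},
    {"dx": 0, "dy": -0.8, "dz": 0, "rx": 0, "ry": 0, "rz": 0.34},
    {"dx": 0, "dy": -0.8, "dz": 0, "rx": 0, "ry": 0, "rz": 0.34},
    {"dx": 0, "dy": -0.8, "dz": 0, "rx": 0, "ry": 0, "rz": 0.34}
  ],
  "claw": 0
}}

```text
t: 12.9
tcp_pos: [0.4671, -0.321, 0.2296]
tool_rot: [0.935, 0.356, 0.0, 0.0]
force: [0.9, -0.3, 0.1]
finger_gap: 0.002
gripper_force: 0.0
```

```bash
python3 - <<'E'
from h import *
t=cams.snapshot('top');s=cams.snapshot('scene')
o=np.zeros((400,800,3),np.uint8);o[:300,:400]=cv2.resize(t[170:320,320:520],(400,300));o[:400,400:]=cv2.resize(s[160:280,135:255],(400,400))
cv2.imwrite('pics/c4.png',o[:,:,::-1]);cv2.imwrite('pics/top4.png',t[:,:,::-1])
E
```

```text
(no output)
```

View pics/c4.png

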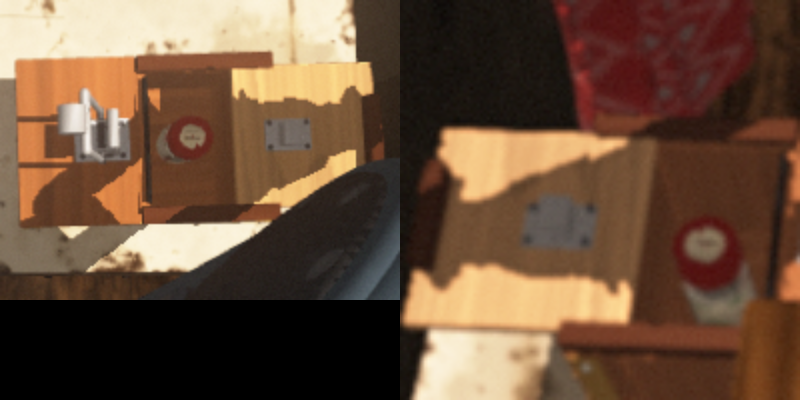

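Request:
{"name": "move_arm", "arguments": {
  "targets": [
    {"dx": 0.12, "dy": -0.3, "dz": 0, "rx": 0, "ry": 0, "rz": 0.33},
    {"dx": 0, "dy": 0, "dz": -0.5, "rx": 0, "ry": 0, "rz": 0.33},
    {"dx": 0, "dy": 0, "dz": -0.8, "rx": 0, "ry": 0, "rz": 0.33},
    {"dx": 0, "dy": 0, "dz": -0.8, "rx": 0, "ry": 0, "rz": 0.33},
    {"dx": 0, "dy": 0, "dz": -0.8, "rx": 0, "ry": 0, "rz": 0.33},
    {"dx": 0, "dy": 0, "dz": -0.7, "rx": 0, "ry": 0, "rz": 0},
    {"dx": 0, "dy": 0, "dz": -0.34, "rx": 0, "ry": 0, "rz": 0},
    {"dx": 0, "dy": 0.4, "dz": 0, "rx": 0, "ry": 0, "rz": 0},
    {"dx": 0, "dy": 0.4, "dz": 0, "rx": 0, "ry": 0, "rz": 0},
    {"dx": 0, "dy": 0.4, "dz": 0, "rx": 0, "ry": 0, "rz": 0}
  ]
}}

```text
t: 14.25
tcp_pos: [0.4705, -0.2974, 0.1311]
tool_rot: [0.702, 0.712, -0.0, 0.001]
force: [-1.5, -2.2, 0.5]
finger_gap: 0.003
gripper_force: 0.9
```

Request:
{"name": "move_arm", "arguments": {
  "targets": [
    {"dx": 0, "dy": 0.4, "dz": 0, "rx": 0, "ry": 0, "rz": 0},
    {"dx": -0.01, "dy": 0.4, "dz": 0, "rx": 0, "ry": 0, "rz": 0},
    {"dx": -0.01, "dy": 0.4, "dz": 0, "rx": 0, "ry": 0, "rz": 0},
    {"dx": -0.01, "dy": 0.4, "dz": 0, "rx": 0, "ry": 0, "rz": 0},
    {"dx": -0.01, "dy": 0.4, "dz": 0, "rx": 0, "ry": 0, "rz": 0},
    {"dx": -0.01, "dy": 0.3, "dz": 0, "rx": 0, "ry": 0, "rz": 0},
    {"dx": 0, "dy": 0.1, "dz": 0, "rx": 0, "ry": 0, "rz": 0},
    {"dx": 0, "dy": 0.05, "dz": 0, "rx": 0, "ry": 0, "rz": 0},
    {"dx": 0, "dy": 0, "dz": 0, "rx": 0, "ry": 0, "rz": 0},
    {"dx": 0, "dy": 0, "dz": 0, "rx": 0, "ry": 0, "rz": 0}
  ]
}}

```text
t: 15.5
tcp_pos: [0.4688, -0.2362, 0.1301]
tool_rot: [0.702, 0.712, 0.0, -0.001]
force: [-0.0, -0.3, 0.4]
finger_gap: 0.001
gripper_force: 0.2
```

Request:
{"name": "move_arm", "arguments": {
  "targets": [
    {"dx": 0, "dy": 0.1, "dz": 0, "rx": 0, "ry": 0, "rz": 0},
    {"dx": 0, "dy": 0.06, "dz": 0, "rx": 0, "ry": 0, "rz": 0},
    {"dx": 0, "dy": 0.04, "dz": 0, "rx": 0, "ry": 0, "rz": 0},
    {"dx": 0, "dy": 0.04, "dz": 0, "rx": 0, "ry": 0, "rz": 0},
    {"dx": 0, "dy": 0.04, "dz": 0, "rx": 0, "ry": 0, "rz": 0},
    {"dx": 0, "dy": 0.04, "dz": 0, "rx": 0, "ry": 0, "rz": 0},
    {"dx": 0, "dy": 0.04, "dz": 0, "rx": 0, "ry": 0, "rz": 0},
    {"dx": 0, "dy": 0, "dz": 0, "rx": 0, "ry": 0, "rz": 0},
    {"dx": 0, "dy": 0, "dz": 0, "rx": 0, "ry": 0, "rz": 0},
    {"dx": 0, "dy": 0, "dz": 0, "rx": 0, "ry": 0, "rz": 0}
  ]
}}

```text
t: 16.75
tcp_pos: [0.4692, -0.2272, 0.1304]
tool_rot: [0.702, 0.712, 0.0, 0.0]
force: [0.2, 0.7, 0.4]
finger_gap: -0.0
gripper_force: 0.0
```

Request:
{"name": "move_arm", "arguments": {
  "targets": [
    {"dx": 0, "dy": 0.06, "dz": 0, "rx": 0, "ry": 0, "rz": 0},
    {"dx": 0, "dy": 0.06, "dz": 0, "rx": 0, "ry": 0, "rz": 0},
    {"dx": 0, "dy": 0.06, "dz": 0, "rx": 0, "ry": 0, "rz": 0},
    {"dx": 0, "dy": 0.06, "dz": 0, "rx": 0, "ry": 0, "rz": 0},
    {"dx": 0, "dy": 0, "dz": 0, "rx": 0, "ry": 0, "rz": 0},
    {"dx": 0, "dy": 0, "dz": 0, "rx": 0, "ry": 0, "rz": 0},
    {"dx": 0, "dy": 0, "dz": 0, "rx": 0, "ry": 0, "rz": 0},
    {"dx": 0, "dy": 0, "dz": 0, "rx": 0, "ry": 0, "rz": 0},
    {"dx": 0, "dy": 0, "dz": 0, "rx": 0, "ry": 0, "rz": 0},
    {"dx": 0, "dy": 0, "dz": 0, "rx": 0, "ry": 0, "rz": 0}
  ]
}}

```text
t: 18.0
tcp_pos: [0.4693, -0.2235, 0.1304]
tool_rot: [0.702, 0.713, -0.001, 0.002]
force: [-2.3, -7.6, -2.5]
finger_gap: -0.001
gripper_force: 3.5
```

Request:
{"name": "move_arm", "arguments": {
  "targets": [
    {"dx": 0, "dy": -0.4, "dz": 0, "rx": 0, "ry": 0, "rz": 0},
    {"dx": 0, "dy": -0.1, "dz": 0.6, "rx": 0, "ry": 0, "rz": 0},
    {"dx": 0, "dy": 0, "dz": 1, "rx": 0, "ry": 0, "rz": 0},
    {"dx": 0, "dy": 0, "dz": 1, "rx": 0, "ry": 0, "rz": 0},
    {"dx": 0, "dy": 0, "dz": 1, "rx": 0, "ry": 0, "rz": 0},
    {"dx": 0, "dy": 0, "dz": 1, "rx": 0, "ry": 0, "rz": 0},
    {"dx": 0, "dy": 0, "dz": 1, "rx": 0, "ry": 0, "rz": 0},
    {"dx": 0, "dy": 0.5, "dz": 1, "rx": 0, "ry": 0, "rz": 0},
    {"dx": 0, "dy": 1, "dz": 1, "rx": 0, "ry": 0, "rz": 0},
    {"dx": 0, "dy": 1, "dz": 1, "rx": 0, "ry": 0, "rz": 0}
  ]
}}

```text
t: 19.25
tcp_pos: [0.4687, -0.1701, 0.347]
tool_rot: [0.702, 0.712, 0.001, -0.0]
force: [0.7, -0.8, -1.3]
finger_gap: -0.001
gripper_force: 0.0
```

Request:
{"name": "move_arm", "arguments": {
  "targets": [
    {"dx": 0, "dy": 1, "dz": 1, "rx": 0, "ry": 0, "rz": 0},
    {"dx": 0, "dy": 1, "dz": 1, "rx": 0, "ry": 0, "rz": 0},
    {"dx": 0, "dy": 0.6, "dz": 0.6, "rx": 0, "ry": 0, "rz": 0},
    {"dx": 0, "dy": 0, "dz": 0, "rx": 0, "ry": 0, "rz": 0},
    {"dx": 0, "dy": 0, "dz": 0, "rx": 0, "ry": 0, "rz": 0},
    {"dx": 0, "dy": 0, "dz": 0, "rx": 0, "ry": 0, "rz": 0},
    {"dx": 0, "dy": 0, "dz": 0, "rx": 0, "ry": 0, "rz": 0},
    {"dx": 0, "dy": 0, "dz": 0, "rx": 0, "ry": 0, "rz": 0},
    {"dx": 0, "dy": 0, "dz": 0, "rx": 0, "ry": 0, "rz": 0},
    {"dx": 0, "dy": 0, "dz": 0, "rx": 0, "ry": 0, "rz": 0}
  ]
}}

```text
t: 20.5
tcp_pos: [0.4691, -0.1064, 0.4103]
tool_rot: [0.702, 0.712, -0.0, -0.0]
force: [-0.4, 0.3, -0.7]
finger_gap: -0.002
gripper_force: 0.0
```

```bash
python3 - <<'E'
from h import *
import json
w=cams.camera_model('wrist');s=sensors.sense();print(s['t'],s['tcp_pos'],s['tool_rot'],s['q'])
im=cams.snapshot('wrist');cv2.imwrite('pics/w5.png',im[:,:,::-1])
json.dump({k:np.array(v).tolist() for k,v in w.items()},open('w5.json','w'))
print(proj(w,[(.463,0,.31),(.463,-.0355,.232),(.467,-.137,.148)]))
E
```

```text
20.5 [ 0.46907535 -0.10643312  0.41027419] [ 7.01947670e-01  7.12228522e-01 -1.99830945e-05 -3.78381396e-05] [-4.55981996e-01  1.50367431e-01  1.50976359e+00 -1.40066375e-05
  1.48154607e+00 -4.70520196e-01]
[[309.78209179  49.33977525]
 [311.53424308 118.09708207]
 [315.84380621 222.90742493]]
```

Request:
{"name": "move_arm", "arguments": {
  "targets": [
    {"dx": 0, "dy": 0.8, "dz": 0, "rx": 0, "ry": 0, "rz": 0},
    {"dx": 0, "dy": 0.8, "dz": 0, "rx": 0, "ry": 0, "rz": 0},
    {"dx": 0, "dy": 0.4, "dz": 0, "rx": 0, "ry": 0, "rz": 0},
    {"dx": 0, "dy": 0, "dz": 0, "rx": 0, "ry": 0, "rz": 0},
    {"dx": 0, "dy": 0, "dz": 0, "rx": 0, "ry": 0, "rz": 0},
    {"dx": 0, "dy": 0, "dz": 0, "rx": 0, "ry": 0, "rz": 0},
    {"dx": 0, "dy": 0, "dz": 0, "rx": 0, "ry": 0, "rz": 0},
    {"dx": 0, "dy": 0, "dz": 0, "rx": 0, "ry": 0, "rz": 0},
    {"dx": 0, "dy": 0, "dz": 0, "rx": 0, "ry": 0, "rz": 0},
    {"dx": 0, "dy": 0, "dz": 0, "rx": 0, "ry": 0, "rz": 0}
  ]
}}

```text
t: 21.8
tcp_pos: [0.4691, -0.0564, 0.4103]
tool_rot: [0.702, 0.712, 0.0, 0.0]
force: [-0.1, 0.5, 0.0]
finger_gap: -0.0
gripper_force: 0.0
```

```bash
python3 - <<'E'
from h import *
import json
w=cams.camera_model('wrist');s=sensors.sense();print(s['t'],s['tcp_pos'],s['tool_rot'],s['q'])
im=cams.snapshot('wrist');cv2.imwrite('pics/w6.png',im[:,:,::-1])
json.dump({k:np.array(v).tolist() for k,v in w.items()},open('w6.json','w'))
print(proj(w,[(.463,0,.31),(.463,-.0355,.232),(.467,-.137,.148)]))
a=cv2.imread('pics/w5.png');b=im[:,:,::-1]
# 400 px wide central column crops, full height, 1.25x
cv2.imwrite('pics/c5.png',np.hstack([cv2.resize(a[:,160:480],(400,600)),cv2.resize(b[:,160:480],(400,600))]))
E
```

```text
21.8 [ 0.46909287 -0.05643112  0.41031352] [7.01954374e-01 7.12221915e-01 1.51085591e-05 1.64470473e-05] [-3.56881916e-01  1.36025160e-01  1.52717158e+00  1.41853658e-05
  1.47835354e+00 -3.71403849e-01]
[[308.94597213 141.01586333]
 [310.8692642  183.64566178]
 [315.22895468 269.13966894]]
```

View pics/c5.png

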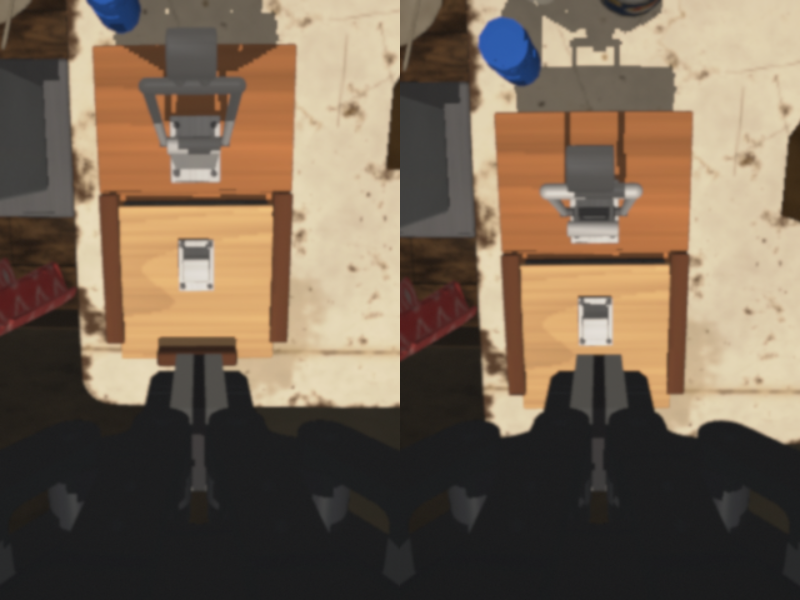

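The roll is at A(192,54) and B(591,168), the bar at A(192,87) and B(590,190), the lever tip at B(593,232), and the keeper plate centre at A(195.5,265) and B(595,321). The lid is closed up to the dark seal line.

```bash
python3 - <<'E'
from h import *
import json
np.set_printoptions(precision=4,suppress=True)
a=json.load(open('w5.json'));b=json.load(open('w6.json'))
A=lambda x,y:(a,160+x/1.25,y/1.25);B=lambda x,y:(b,160+(x-400)/1.25,y/1.25)
for n,p,q in [('bar',(192.5,87),(590.5,190)),('roll',(192,54),(591,168.5)),('plate',(195.5,265),(595,321)),('deck L',(94,46),(496,112)),('deck R',(295,44),(691,112)),('tip',(195,147),(593,232))]:
    print(n,*tri(A(*p),B(*q)))
for n,p,z in [('deckL',(496,112),.126),('deckR',(691,112),.126),('plate',(595,321),.128),('tip',(593,232),.232),('deck+x L',(500,251),.126),('deck+x R',(690,251),.126),('lid -x',(595,263),.126)]: print(n,atz(*B(*p),z))
print('ridgeA',atz(*A(197,357),.146))
E
```

```text
bar [ 0.465  -0.0077  0.2868] [np.float64(0.00021315697748678392), np.float64(0.00021315697748692679)]
roll [0.4651 0.0035 0.3083] [np.float64(6.301077065227552e-05), np.float64(6.301077065232884e-05)]
plate [ 0.4675 -0.1297  0.1285] [np.float64(0.00011450010369648637), np.float64(0.00011450010369652626)]
deck L [0.3848 0.0439 0.1191] [np.float64(7.747108571532436e-05), np.float64(7.747108571518054e-05)]
deck R [0.5411 0.0451 0.1315] [np.float64(0.00018781079662855886), np.float64(0.0001878107966286174)]
tip [ 0.4662 -0.0353  0.2439] [np.float64(0.0002808865427274104), np.float64(0.00028088654272754763)]
deckL [0.3862 0.0433 0.126 ]
deckR [0.5419 0.0456 0.126 ]
plate [ 0.4676 -0.1298  0.128 ]
tip [ 0.4658 -0.037   0.232 ]
deck+x L [ 0.3859 -0.0692  0.126 ]
deck+x R [ 0.5476 -0.0668  0.126 ]
lid -x [ 0.4669 -0.0784  0.126 ]
ridgeA [ 0.4698 -0.2064  0.146 ]
```

```bash
python3 - <<'E'
import numpy as np
al=np.linspace(1.828,-.2,21)
y=-.14020*np.cos(al);z=.1402*np.sin(al)
print(np.round(np.c_[np.diff(y),np.diff(z)]/.025,2).tolist())
E
```

```text
[[-0.56, 0.12], [-0.57, 0.06], [-0.57, 0.0], [-0.57, -0.06], [-0.56, -0.11], [-0.54, -0.17], [-0.52, -0.22], [-0.5, -0.27], [-0.47, -0.32], [-0.43, -0.37], [-0.39, -0.41], [-0.35, -0.45], [-0.3, -0.48], [-0.25, -0.51], [-0.2, -0.53], [-0.14, -0.55], [-0.09, -0.56], [-0.03, -0.57], [0.03, -0.57], [0.08, -0.56]]
```

Request:
{"name": "move_arm", "arguments": {
  "targets": [
    {"dx": -0.16, "dy": 0.8, "dz": 0, "rx": 0, "ry": 0, "rz": 0},
    {"dx": 0, "dy": 0.8, "dz": 0, "rx": 0, "ry": 0, "rz": 0},
    {"dx": 0, "dy": 0.8, "dz": 0, "rx": 0, "ry": 0, "rz": 0},
    {"dx": 0, "dy": 0, "dz": -1, "rx": 0, "ry": 0, "rz": 0},
    {"dx": 0, "dy": 0, "dz": -1, "rx": 0, "ry": 0, "rz": 0},
    {"dx": 0, "dy": 0, "dz": -1, "rx": 0, "ry": 0, "rz": 0},
    {"dx": 0, "dy": 0, "dz": -1, "rx": 0, "ry": 0, "rz": 0},
    {"dx": 0, "dy": 0, "dz": -0.5, "rx": 0, "ry": 0, "rz": 0},
    {"dx": 0, "dy": 0, "dz": 0, "rx": 0, "ry": 0, "rz": 0},
    {"dx": 0, "dy": 0, "dz": 0, "rx": 0, "ry": 0, "rz": 0}
  ],
  "claw": 60
}}

```text
t: 23.1
tcp_pos: [0.4658, 0.0034, 0.2987]
tool_rot: [0.702, 0.712, 0.001, 0.001]
force: [0.3, -0.3, -0.6]
finger_gap: 0.602
gripper_force: 0.0
```

Request:
{"name": "move_arm", "arguments": {
  "targets": [
    {"dx": 0, "dy": 0, "dz": 0, "rx": 0, "ry": 0, "rz": 0},
    {"dx": 0, "dy": 0, "dz": 0, "rx": 0, "ry": 0, "rz": 0},
    {"dx": 0, "dy": 0, "dz": 0, "rx": 0, "ry": 0, "rz": 0},
    {"dx": 0, "dy": 0, "dz": 0, "rx": 0, "ry": 0, "rz": 0},
    {"dx": 0, "dy": 0, "dz": 0, "rx": 0, "ry": 0, "rz": 0},
    {"dx": 0, "dy": 0, "dz": 0, "rx": 0, "ry": 0, "rz": 0},
    {"dx": 0, "dy": 0, "dz": 0, "rx": 0, "ry": 0, "rz": 0},
    {"dx": 0, "dy": 0, "dz": 0, "rx": 0, "ry": 0, "rz": 0},
    {"dx": 0, "dy": 0, "dz": 0, "rx": 0, "ry": 0, "rz": 0},
    {"dx": 0, "dy": 0, "dz": 0, "rx": 0, "ry": 0, "rz": 0}
  ],
  "claw": 5,
  "newtons": 20
}}

```text
t: 24.35
tcp_pos: [0.4646, 0.0037, 0.2986]
tool_rot: [0.702, 0.712, -0.0, -0.0]
force: [-2.3, 0.6, 5.7]
finger_gap: 0.254
gripper_force: 24.3
```

Request:
{"name": "move_arm", "arguments": {
  "targets": [
    {"dx": 0, "dy": -0.56, "dz": 0.12, "rx": 0, "ry": 0, "rz": 0},
    {"dx": 0.01, "dy": -0.57, "dz": 0.06, "rx": 0, "ry": 0, "rz": 0},
    {"dx": 0.01, "dy": -0.57, "dz": 0, "rx": 0, "ry": 0, "rz": 0},
    {"dx": 0.01, "dy": -0.57, "dz": -0.06, "rx": 0, "ry": 0, "rz": 0},
    {"dx": 0.01, "dy": -0.56, "dz": -0.11, "rx": 0, "ry": 0, "rz": 0},
    {"dx": 0.01, "dy": -0.54, "dz": -0.17, "rx": 0, "ry": 0, "rz": 0},
    {"dx": 0.01, "dy": -0.52, "dz": -0.22, "rx": 0, "ry": 0, "rz": 0},
    {"dx": 0.01, "dy": -0.5, "dz": -0.27, "rx": 0, "ry": 0, "rz": 0},
    {"dx": 0.01, "dy": -0.47, "dz": -0.32, "rx": 0, "ry": 0, "rz": 0},
    {"dx": 0.01, "dy": -0.43, "dz": -0.37, "rx": 0, "ry": 0, "rz": 0}
  ]
}}

```text
t: 25.6
tcp_pos: [0.4674, -0.13, 0.2639]
tool_rot: [0.702, 0.712, -0.0, 0.001]
force: [-3.1, -1.3, 3.6]
finger_gap: 0.252
gripper_force: 25.0
```

Request:
{"name": "move_arm", "arguments": {
  "targets": [
    {"dx": 0.01, "dy": -0.39, "dz": -0.41, "rx": 0, "ry": 0, "rz": 0},
    {"dx": 0.01, "dy": -0.35, "dz": -0.45, "rx": 0, "ry": 0, "rz": 0},
    {"dx": 0.01, "dy": -0.3, "dz": -0.48, "rx": 0, "ry": 0, "rz": 0},
    {"dx": 0, "dy": -0.25, "dz": -0.51, "rx": 0, "ry": 0, "rz": 0},
    {"dx": 0, "dy": -0.2, "dz": -0.53, "rx": 0, "ry": 0, "rz": 0},
    {"dx": 0, "dy": -0.14, "dz": -0.55, "rx": 0, "ry": 0, "rz": 0},
    {"dx": 0, "dy": -0.09, "dz": -0.56, "rx": 0, "ry": 0, "rz": 0},
    {"dx": 0, "dy": -0.03, "dz": -0.57, "rx": 0, "ry": 0, "rz": 0},
    {"dx": 0, "dy": 0.03, "dz": -0.57, "rx": 0, "ry": 0, "rz": 0},
    {"dx": 0, "dy": 0.06, "dz": -0.5, "rx": 0, "ry": 0, "rz": 0}
  ]
}}

```text
t: 26.85
tcp_pos: [0.4682, -0.1699, 0.1351]
tool_rot: [0.702, 0.712, 0.0, -0.0]
force: [-1.6, -1.4, 1.2]
finger_gap: 0.254
gripper_force: 29.2
```

Request:
{"name": "move_arm", "arguments": {
  "targets": [
    {"dx": 0, "dy": 0, "dz": -0.1, "rx": 0, "ry": 0, "rz": 0},
    {"dx": 0, "dy": 0, "dz": -0.06, "rx": 0, "ry": 0, "rz": 0},
    {"dx": 0, "dy": 0, "dz": 0, "rx": 0, "ry": 0, "rz": 0},
    {"dx": 0, "dy": 0, "dz": 0, "rx": 0, "ry": 0, "rz": 0},
    {"dx": 0, "dy": 0, "dz": 0, "rx": 0, "ry": 0, "rz": 0},
    {"dx": 0, "dy": 0, "dz": 0, "rx": 0, "ry": 0, "rz": 0},
    {"dx": 0, "dy": 0, "dz": 0, "rx": 0, "ry": 0, "rz": 0},
    {"dx": 0, "dy": 0, "dz": 0, "rx": 0, "ry": 0, "rz": 0},
    {"dx": 0, "dy": 0, "dz": 0, "rx": 0, "ry": 0, "rz": 0},
    {"dx": 0, "dy": 0, "dz": 0, "rx": 0, "ry": 0, "rz": 0}
  ],
  "claw": 50
}}

```text
t: 28.1
tcp_pos: [0.4681, -0.1702, 0.132]
tool_rot: [0.702, 0.712, -0.0, -0.0]
force: [0.3, -0.2, 0.2]
finger_gap: 0.5
gripper_force: 0.0
```

Request:
{"name": "move_arm", "arguments": {
  "targets": [
    {"dx": 0, "dy": 0, "dz": 0.6, "rx": 0, "ry": 0, "rz": 0},
    {"dx": 0, "dy": 0, "dz": 1, "rx": 0, "ry": 0, "rz": 0},
    {"dx": 0, "dy": 0, "dz": 1, "rx": 0, "ry": 0, "rz": 0},
    {"dx": 0, "dy": 0, "dz": 1, "rx": 0, "ry": 0, "rz": 0},
    {"dx": 0, "dy": 0, "dz": 1, "rx": 0, "ry": 0, "rz": 0},
    {"dx": 0, "dy": 0.2, "dz": 1, "rx": 0, "ry": 0, "rz": 0},
    {"dx": 0, "dy": 0.4, "dz": 1, "rx": 0, "ry": 0, "rz": 0},
    {"dx": 0, "dy": 0.4, "dz": 1, "rx": 0, "ry": 0, "rz": 0},
    {"dx": 0, "dy": 0, "dz": 0.2, "rx": 0, "ry": 0, "rz": 0},
    {"dx": 0, "dy": 0, "dz": 0, "rx": 0, "ry": 0, "rz": 0}
  ],
  "claw": 0
}}

```text
t: 29.35
tcp_pos: [0.468, -0.1454, 0.3269]
tool_rot: [0.702, 0.712, -0.0, 0.0]
force: [0.0, 0.8, 0.1]
finger_gap: 0.0
gripper_force: 0.0
```

```bash
python3 - <<'E'
from h import *
import json
w=cams.camera_model('wrist');s=sensors.sense();print(s['t'],s['tcp_pos'],s['tool_rot'])
im=cams.snapshot('wrist');sc=cams.snapshot('scene')
json.dump({k:np.array(v).tolist() for k,v in w.items()},open('w7.json','w'))
print(proj(w,[(.467,-.1345,.136),(.467,-.1476,.134)]))
o=np.hstack([cv2.resize(im[:,160:480],(400,600)),cv2.resize(sc[180:270,195:315],(400,300)).repeat(2,0)])
cv2.imwrite('pics/c6.png',o[:,:,::-1]);cv2.imwrite('pics/w7.png',im[:,:,::-1])
E
```

```text
29.35 [ 0.46797814 -0.14542622  0.32687055] [ 7.01980979e-01  7.12195666e-01 -1.01465046e-04  1.69257392e-04]
[[317.18717507 193.69121112]
 [316.98023676 208.80447757]]
```

View pics/c6.png

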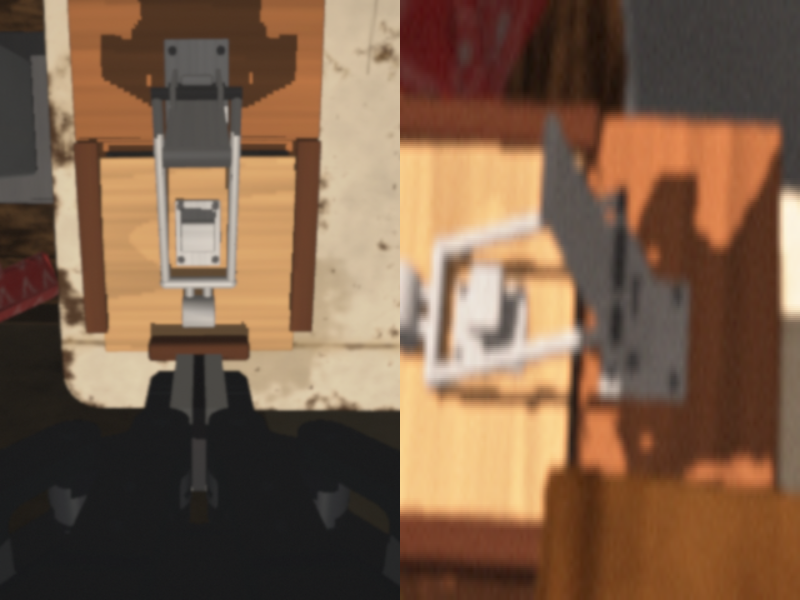

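```bash
python3 - <<'E'
from h import *
import json
np.set_printoptions(precision=4,suppress=True)
w=json.load(open('w7.json'));B=lambda x,y:(w,160+x/1.25,y/1.25)
for n,p,z in [('bar',(198,283),.130),('barL',(163,283),.13),('barR',(236,283),.13),('tip',(197,158),.228),('tipL',(163,158),.228),('tipR',(230,158),.228),('plate-x',(198,199),.128),('plate+x',(198,265),.128),('ridge',(199,348),.146),('roll',(198,307),.137),('strip',(199,152),.126)]: print(n,atz(*B(*p),z))
E
```

```text
bar [ 0.4684 -0.1637  0.13  ]
barL [ 0.4444 -0.1641  0.13  ]
barR [ 0.4945 -0.1634  0.13  ]
tip [ 0.4668 -0.0807  0.228 ]
tipL [ 0.4512 -0.0809  0.228 ]
tipR [ 0.482  -0.0804  0.228 ]
plate-x [ 0.4676 -0.107   0.128 ]
plate+x [ 0.4682 -0.1516  0.128 ]
ridge [ 0.4697 -0.2052  0.146 ]
roll [ 0.4686 -0.1789  0.137 ]
strip [ 0.4678 -0.0768  0.126 ]
```

The bar lies beyond the keeper with the hook between the wires, and the lever has swung to about 1.95. Next I push the lever over.

```bash
python3 - <<'E'
import numpy as np
th=np.r_[np.linspace(1.5,.1,18),0,-.06];r=.078
y=-.079-(-.040-r*np.cos(th)+.010*np.sin(th)+.011);z=.142+r*np.sin(th)+.010*np.cos(th)
print(y[0],z[0],y[-1],z[-1]);print(np.round(np.c_[np.diff(y),np.diff(z)]/.025,2).tolist())
E
```

```text
-0.05445744813595971 0.22051198097179325 0.028459282179740378 0.14730481289395536
[[0.26, 0.0], [0.26, -0.02], [0.26, -0.04], [0.25, -0.06], [0.25, -0.08], [0.24, -0.1], [0.23, -0.12], [0.22, -0.14], [0.21, -0.16], [0.19, -0.17], [0.18, -0.19], [0.16, -0.2], [0.15, -0.21], [0.13, -0.23], [0.11, -0.24], [0.09, -0.24], [0.07, -0.25], [0.06, -0.31], [0.02, -0.19]]
```

Request:
{"name": "move_arm", "arguments": {
  "targets": [
    {"dx": 0, "dy": 0.94, "dz": 0, "rx": 0, "ry": 0, "rz": 0},
    {"dx": 0, "dy": 0, "dz": -0.6, "rx": 0, "ry": 0, "rz": 0},
    {"dx": 0, "dy": 0, "dz": -1, "rx": 0, "ry": 0, "rz": 0},
    {"dx": 0, "dy": 0, "dz": -1, "rx": 0, "ry": 0, "rz": 0},
    {"dx": 0, "dy": 0, "dz": -1, "rx": 0, "ry": 0, "rz": 0},
    {"dx": 0, "dy": 0, "dz": -1, "rx": 0, "ry": 0, "rz": 0},
    {"dx": 0, "dy": 0, "dz": -0.2, "rx": 0, "ry": 0, "rz": 0},
    {"dx": 0, "dy": 0.3, "dz": 0, "rx": 0, "ry": 0, "rz": 0},
    {"dx": 0, "dy": 0.4, "dz": 0, "rx": 0, "ry": 0, "rz": 0},
    {"dx": 0, "dy": 0.4, "dz": 0.1, "rx": 0, "ry": 0, "rz": 0}
  ]
}}

```text
t: 30.7
tcp_pos: [0.4683, -0.0935, 0.2103]
tool_rot: [0.702, 0.712, 0.0, 0.001]
force: [-1.1, -1.1, 0.7]
finger_gap: 0.004
gripper_force: 1.1
```

Request:
{"name": "move_arm", "arguments": {
  "targets": [
    {"dx": 0, "dy": 0.39, "dz": 0.09, "rx": 0, "ry": 0, "rz": 0},
    {"dx": -0.01, "dy": 0.39, "dz": 0.09, "rx": 0, "ry": 0, "rz": 0},
    {"dx": -0.01, "dy": 0.39, "dz": 0.09, "rx": 0, "ry": 0, "rz": 0},
    {"dx": -0.01, "dy": 0.39, "dz": 0.09, "rx": 0, "ry": 0, "rz": 0},
    {"dx": -0.01, "dy": 0.26, "dz": 0, "rx": 0, "ry": 0, "rz": 0},
    {"dx": 0, "dy": 0.26, "dz": -0.02, "rx": 0, "ry": 0, "rz": 0},
    {"dx": -0.01, "dy": 0.26, "dz": -0.04, "rx": 0, "ry": 0, "rz": 0},
    {"dx": 0, "dy": 0.25, "dz": -0.06, "rx": 0, "ry": 0, "rz": 0},
    {"dx": -0.01, "dy": 0.25, "dz": -0.08, "rx": 0, "ry": 0, "rz": 0},
    {"dx": 0, "dy": 0.24, "dz": -0.1, "rx": 0, "ry": 0, "rz": 0}
  ]
}}

```text
t: 31.95
tcp_pos: [0.4665, -0.0167, 0.2109]
tool_rot: [0.702, 0.712, -0.0, -0.0]
force: [0.4, -0.1, 1.3]
finger_gap: 0.001
gripper_force: 0.5
```

Request:
{"name": "move_arm", "arguments": {
  "targets": [
    {"dx": -0.01, "dy": 0.23, "dz": -0.12, "rx": 0, "ry": 0, "rz": 0},
    {"dx": 0, "dy": 0.22, "dz": -0.14, "rx": 0, "ry": 0, "rz": 0},
    {"dx": -0.01, "dy": 0.21, "dz": -0.16, "rx": 0, "ry": 0, "rz": 0},
    {"dx": 0, "dy": 0.19, "dz": -0.17, "rx": 0, "ry": 0, "rz": 0},
    {"dx": 0, "dy": 0.18, "dz": -0.19, "rx": 0, "ry": 0, "rz": 0},
    {"dx": 0, "dy": 0.16, "dz": -0.2, "rx": 0, "ry": 0, "rz": 0},
    {"dx": 0, "dy": 0, "dz": 0, "rx": 0, "ry": 0, "rz": 0},
    {"dx": 0, "dy": 0, "dz": 0, "rx": 0, "ry": 0, "rz": 0},
    {"dx": 0, "dy": 0, "dz": 0, "rx": 0, "ry": 0, "rz": 0},
    {"dx": 0, "dy": 0, "dz": 0, "rx": 0, "ry": 0, "rz": 0}
  ]
}}

```text
t: 33.2
tcp_pos: [0.4661, 0.0125, 0.1865]
tool_rot: [0.702, 0.712, -0.0, -0.0]
force: [0.1, -0.7, 0.2]
finger_gap: -0.001
gripper_force: 0.0
```

Request:
{"name": "move_arm", "arguments": {
  "targets": [
    {"dx": 0, "dy": 0.15, "dz": -0.21, "rx": 0, "ry": 0, "rz": 0},
    {"dx": 0, "dy": 0.13, "dz": -0.23, "rx": 0, "ry": 0, "rz": 0},
    {"dx": 0, "dy": 0.11, "dz": -0.24, "rx": 0, "ry": 0, "rz": 0},
    {"dx": 0, "dy": 0, "dz": 0, "rx": 0, "ry": 0, "rz": 0},
    {"dx": 0, "dy": 0, "dz": 0, "rx": 0, "ry": 0, "rz": 0},
    {"dx": 0, "dy": 0, "dz": 0, "rx": 0, "ry": 0, "rz": 0},
    {"dx": 0, "dy": 0, "dz": 0, "rx": 0, "ry": 0, "rz": 0},
    {"dx": 0, "dy": 0, "dz": 0, "rx": 0, "ry": 0, "rz": 0},
    {"dx": 0, "dy": 0, "dz": 0, "rx": 0, "ry": 0, "rz": 0},
    {"dx": 0, "dy": 0, "dz": 0, "rx": 0, "ry": 0, "rz": 0}
  ]
}}

```text
t: 34.45
tcp_pos: [0.4661, 0.0223, 0.1696]
tool_rot: [0.702, 0.712, 0.0, 0.0]
force: [0.3, -0.5, 0.1]
finger_gap: -0.004
gripper_force: 0.0
```

Request:
{"name": "move_arm", "arguments": {
  "targets": [
    {"dx": 0, "dy": 0.09, "dz": -0.24, "rx": 0, "ry": 0, "rz": 0},
    {"dx": 0, "dy": 0.07, "dz": -0.25, "rx": 0, "ry": 0, "rz": 0},
    {"dx": 0, "dy": 0.04, "dz": -0.2, "rx": 0, "ry": 0, "rz": 0},
    {"dx": 0, "dy": 0, "dz": -0.1, "rx": 0, "ry": 0, "rz": 0},
    {"dx": 0, "dy": 0, "dz": -0.1, "rx": 0, "ry": 0, "rz": 0},
    {"dx": 0, "dy": 0, "dz": -0.06, "rx": 0, "ry": 0, "rz": 0},
    {"dx": 0, "dy": 0, "dz": 0, "rx": 0, "ry": 0, "rz": 0},
    {"dx": 0, "dy": 0, "dz": 0, "rx": 0, "ry": 0, "rz": 0},
    {"dx": 0, "dy": 0, "dz": 0, "rx": 0, "ry": 0, "rz": 0},
    {"dx": 0, "dy": 0, "dz": 0, "rx": 0, "ry": 0, "rz": 0}
  ]
}}

```text
t: 35.7
tcp_pos: [0.4661, 0.0275, 0.151]
tool_rot: [0.702, 0.713, 0.001, 0.001]
force: [-10.2, 1.6, 50.1]
finger_gap: -0.003
gripper_force: 24.9
```

Request:
{"name": "move_arm", "arguments": {
  "targets": [
    {"dx": 0, "dy": 0, "dz": 0.5, "rx": 0, "ry": 0, "rz": 0},
    {"dx": 0, "dy": 0, "dz": 1, "rx": 0, "ry": 0, "rz": 0},
    {"dx": 0, "dy": 0, "dz": 1, "rx": 0, "ry": 0, "rz": 0},
    {"dx": 0, "dy": -0.5, "dz": 1, "rx": 0, "ry": 0, "rz": 0},
    {"dx": 0, "dy": -1, "dz": 1, "rx": 0, "ry": 0, "rz": 0},
    {"dx": 0, "dy": -1, "dz": 1, "rx": 0, "ry": 0, "rz": 0},
    {"dx": 0, "dy": -1, "dz": 1, "rx": 0, "ry": 0, "rz": 0},
    {"dx": 0, "dy": -1, "dz": 1, "rx": 0, "ry": 0, "rz": 0},
    {"dx": 0, "dy": -0.8, "dz": 0, "rx": 0, "ry": 0, "rz": 0},
    {"dx": 0, "dy": 0, "dz": 0, "rx": 0, "ry": 0, "rz": 0}
  ]
}}

```text
t: 36.95
tcp_pos: [0.4661, -0.106, 0.333]
tool_rot: [0.703, 0.711, -0.0, -0.0]
force: [0.1, -0.1, -0.1]
finger_gap: -0.001
gripper_force: 0.0
```

```bash
python3 - <<'E'
from h import *
import json
w=cams.camera_model('wrist');s=sensors.sense();print(s['t'],s['tcp_pos'],s['force'])
im=cams.snapshot('wrist');sc=cams.snapshot('scene')
json.dump({k:np.array(v).tolist() for k,v in w.items()},open('w8.json','w'))
o=np.hstack([cv2.resize(im[:,160:480],(400,600)),np.vstack([cv2.resize(sc[180:270,135:315],(400,250)),cv2.resize(im[80:290,240:400],(400,350))])])
cv2.imwrite('pics/c7.png',o[:,:,::-1]);cv2.imwrite('pics/w8.png',im[:,:,::-1])
E
```

```text
36.95 [ 0.46607497 -0.10601029  0.33297947] [ 0.14026346 -0.13444329 -0.08160539]
```

View pics/c7.png

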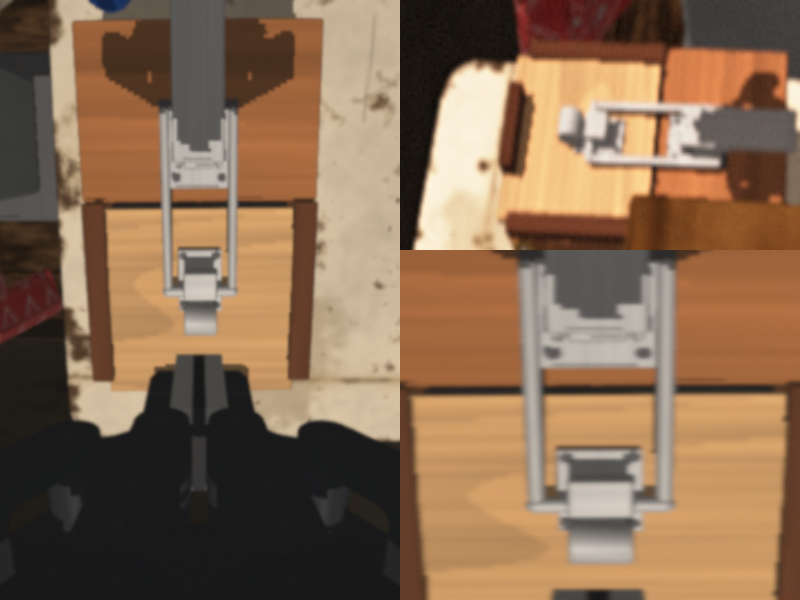

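The bar passes under the keeper's lip at (200,292), the lever lies flat at (198,100), and the seal gap has shrunk to a thin line.

```bash
python3 - <<'E'
from h import *
import json
w=json.load(open('w8.json'))
print(atz(w,160+199/1.25,248/1.25,.128),atz(w,160+199/1.25,290/1.25,.136))
from station import order
print(order.sign_off())
E
```

```text
[ 0.46679188 -0.10130595  0.128     ] [ 0.46714803 -0.12918765  0.136     ]
the job is handed in; nothing more can be done
None
```

The job is handed in at about 37 s. The spice jar stands upright in the well, the loop is hooked under the keeper's lip, the lever lies flat, and the lid is drawn about 6 mm further in, to its home position. When I pressed the lever flat, the force reading briefly reached 50 N at the shut fingertips. I never moved the preserve jar, tin or cup, but I took no final picture of them.

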